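# Load the lens-block magazine

## Robot

A 7-joint arm with a two-finger parallel gripper is mounted at the origin on a cart in front of the work surface, level with it; the furniture and walls round the work are solid. World frame = base frame: x ahead of the robot, y to its left, z up, the work surface at z = 0. Lengths are in mm, angles in rad, forces in N, time in s.
With the tool pointing down it reaches from about 400 to 875 mm from the base axis. Payload 4.4 kg.
Tool frame: the origin (TCP) lies at the very end of the fingers, on their centre line; the grasp point (between the pads) lies 19 mm behind it; z points along the fingers, y is the direction in which the jaws open and shut (so a half turn about z gives the same grasp; the last joint's range is limited). The gripper opens to 85 mm and grips with 20 to 120 N. Pads are 22 mm wide; open, the fingers measure 114 mm over their backs; the gripper's body (76 mm by 85 mm) begins 54 mm behind the grasp point. The pads swing forward as they close: fully open they stand 13 mm farther back than shut.
Start: joints at [-1.287, 0.628, 0.038, 1.517, -0.027, 0.996, -0.02], TCP at [222.738, 610.66, 231.313] pointing down, gripper open.
Joint ranges: [-3.06, 3.06], [-0.37, 2.12], [-1.25, 1.32], [0.18, 2.47], [-1.1, 4.24], [0.23, 1.98], [-2.94, 2.94]. Speed limits (rad/s): [2.57, 2.57, 3.14, 3.14, 3.14, 3.14, 3.14].

## Interface

Orientations are given as [roll, pitch, yaw] about the fixed x, y, z axes, in that order (R = Rz(yaw) Ry(pitch) Rx(roll)).
In Python, from cell import ctrl gives the robot as it stands.
- The arm moves only by the shell command python3 -m pendant 'ROWS'. ROWS is JSON, a list of rows, each a list of 7 numbers: the shift along the world's x, y, z in m, then the turn, a rotation vector about the world's x, y, z in rad, then the opening, from -1 (shut) to 1 (fully open). A call has 1 to 8 rows; each row is the pose to reach, as a shift and turn from the pose commanded when the call began; what a row does not reach only later rows make up. A row lasts 1/10 s, in which the tool goes at most 50 mm and 8.59 degrees, less where a joint would pass 70% of its speed; a pose out of reach is approached as far as the arm can. A call with a gripper value outside its range is refused whole. The fingers move at their own pace and stop on an object; the grip force is fixed at half the most. Time passes only in rows, so rows that repeat a pose let the fingers close. It gives the time, the measured TCP pose, the force and the opening at its end, in the units of the state.
- ctrl.read_state(): the state, without advancing time (a new reading comes with each control period).
- ctrl.get_image(name): name is "scene" or "top"; returns the picture (384x512x3 uint8, blue, green, red); there is no depth.
- ctrl.get_calibration(name): a dict with "fx", "fy", "cx", "cy" (pixels), "R" (3x3) and "t" (3): a world point X has camera coordinates R X + t. Camera axes: x right, y down, z forward; pixel columns grow to the right and rows downward; lengths in mm; the calibration is good to about 2 mm. A picture is of the moment at which its call begins. get_calibration takes no time and is no camera call.
- ctrl.finish_job(): hands the job in, once; it reports no verdict.
The state is a dict: "clock": time; "qpos": joint angles; "qd": joint speeds; "tau": joint torques, N m; "eef_pos": TCP position; "tool_rot": TCP orientation; "force": force on the tool from outside, world axes, zero at the start; "torque": the same for the moment, N m; "width": finger opening in mm.
Only numpy, scipy, OpenCV 4.12 (cv2) and the standard library are available. Lean on these libraries where they do the work, as an engineer would, in place of code of your own. Each camera call takes 0.05 s, during which the arm holds its last target. There are 200 camera calls.

## Task

Load the two lens blocks into the inclined gravity magazine tube: the orange one first, so that it is the next to come out, then the blue one on top of it. Each must slide all the way down, the orange onto the stop and the blue onto the orange, and stay there. Leave the glue bottle, the lens blank and the screw jar where they are.

Things in the scene. Friction and masses are not known exactly. Their poses are not given: they have to be found in the camera images.
- tube: Fixed aluminium magazine tube, leaning 32 degrees (0.56 rad) from vertical with its open upper end toward the robot's side. Origin: centre of the flat stop at the bottom of the bore, 42 mm above the worktop; z runs up the bore's axis to the mouth, y is level, across the tube. Bore twelve-sided, 33 mm across flats, wall 3 mm, 9 mm sight slots front and back; straight for 100 mm from the stop.
- mouth (a point): Centre of the tube's open mouth, on the bore's axis, 108 mm from the stop; axes as tube. A black flared lip (58 mm over its outside) widens the bore from 33 mm, 100 mm from the stop, to about 50 mm at its rim, 109 mm from the stop. Nothing stands above the mouth. A block let go inside the bore slides down by its own weight.
- magazine: The tube's grey stand, fixed to the worktop: base plate 130 x 90 x 8 mm, origin under its centre, x away from the mouth's side. Two 8 mm bars prop the tube by a clamp 66 mm from the stop, 64 mm wide over its screw heads along y.
- towel_holder: Fixed obstacle: upright white paper-towel roll on a holder, 350 mm tall and 165 mm across, origin under its centre; a loose sheet edge reaches about 115 mm from its centre toward the robot. It stands behind the work.
- layout_marker: Fixed obstacle: dark lens layout marker machine, 275 (x) x 205 (y) x 295 mm tall, origin under its centre; it stands to the left of the work, between it and where the arm starts. Pass above it or on the robot's side of it.
- block_orange_center (a point): Orange lens block: upright plastic cylinder, 28 mm in diameter, 44 mm tall, with two thin black grip bands, about 40 g, both ends alike; it stands loose on the worktop. This point is its centre, 22 mm above its foot, z along its axis.
- block_blue_center (a point): Blue lens block: upright plastic cylinder, 28 mm in diameter, 44 mm tall, with two thin black grip bands, about 40 g, both ends alike; it stands loose on the worktop. This point is its centre, 22 mm above its foot, z along its axis.
- block_orange: The orange lens block; origin at the centre of its foot, z along its axis.
- block_blue: The blue lens block; origin at the centre of its foot, z along its axis.
- glue_bottle: Bystander: small white glue bottle with a red nozzle, 26 mm across, 84 mm tall, standing loose, origin under its centre.
- lens_blank: Bystander: round clear lens blank, 63 mm across, 9 mm thick, lying on the worktop, origin under its centre.
- screw_jar: Bystander: clear jar with red lid, 52 mm across, 58 mm tall, origin under its centre.
Not all that is in view belongs to the job. What is meant by the block_blue is not yellow, and is the smaller of those in its own colour.

How it is judged:
By the outcome, as a careful person would: the job done as asked, in the order asked, and still so for the second after the job is handed in, with the robot touching nothing.
It also fails if it takes over 61 s, if anything falls off the work surface, if the arm or the gripper's body presses on something with over 40 N, if the wrist force passes 120 N, or if a joint passes its speed limit or range.

## Working session

There is one attempt and no reset: what is moved stays moved. The work goes in short steps, Python scripts to look and compute and a shell command to move; the robot and the scene stay as the last step left them, time stands still between calls to the robot, and variables do not carry over. Pictures are saved under pics/ and viewed, about 8 in all and at most 12, crops included, and the job is handed in when it is done.

```bash
mkdir -p pics; ls
python3 - <<'E'
from cell import ctrl
import cv2
for n in("scene","top"):
    im=ctrl.get_image(n); cv2.imwrite(f"pics/{n}0.png",im)
    c=ctrl.get_calibration(n); print(n,c)
s=ctrl.read_state(); print(s)
E
```

```text
pics
scene {'fx': 437.8039553111688, 'fy': 437.8039553111688, 'cx': 256.16575017628884, 'cy': 193.830470132924, 'R': array([[ 0.77561843, -0.63120123, -0.00102572],
       [-0.460646  , -0.56492813, -0.68458854],
       [ 0.43153367,  0.53145199, -0.72892899]]), 't': array([-557.00531074,  212.29349882, 1299.73311158])}
top {'fx': 450.6507504273868, 'fy': 450.6507504273868, 'cx': 258.3928228578395, 'cy': 191.0564050954404, 'R': array([[-1.47556873e-02, -9.99886708e-01, -2.97346601e-03],
       [-9.88611643e-01,  1.50345836e-02, -1.49736372e-01],
       [ 1.49764113e-01,  7.30140030e-04, -9.88721486e-01]]), 't': array([-183.53395208,  575.84124413, 1756.70846388])}
{'clock': 0.1, 'qpos': array([-1.28679259,  0.62926821,  0.03845032,  1.51826962, -0.02700582,
        0.99632051, -0.01998953]), 'qd': array([-0.00018821, -0.00257459,  0.00164579, -0.00191487,  0.00029119,
       -0.00026255, -0.00179442]), 'tau': array([ 3.13890661e-03, -5.64534044e+01,  1.23055670e+00, -1.93973029e+01,
        1.13163245e-02,  5.39435146e-03,  5.49336482e-05]), 'eef_pos': array([222.54140615, 610.11036865, 230.47119422]), 'tool_rot': array([-3.13984511e+00,  1.70702530e-05,  2.79179170e+00]), 'force': array([-0.15610079, -0.5949381 , -0.21055685]), 'torque': array([-0.03997359,  0.00623974,  0.01828259]), 'width': 85.03889817677572}
```

View pics/scene0.png

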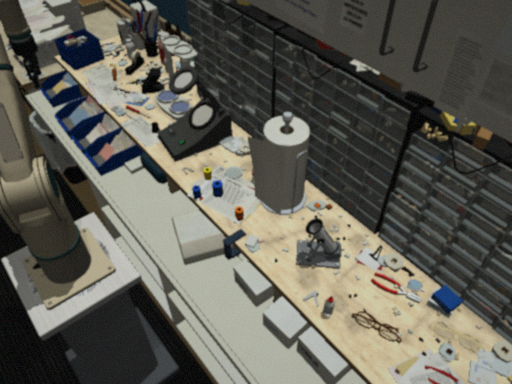

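View pics/top0.png

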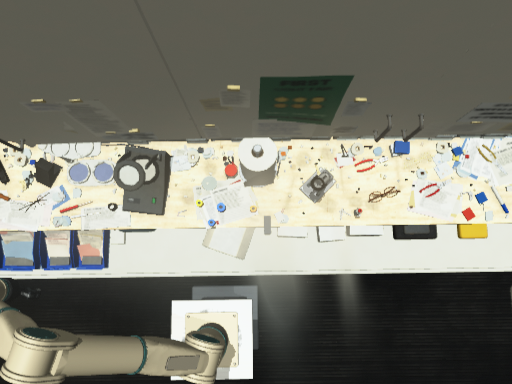

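The scene view shows two blue items near (197,192) and (217,187), yellow at (207,173), orange at (239,213), and the tube stand near (320,243). I'll enlarge both views.

Run:
```python
import cv2,numpy as np
a=cv2.imread("pics/scene0.png");b=cv2.imread("pics/top0.png")
def g(im,x,y,w,h,s,n):
    c=cv2.resize(im[y:y+h,x:x+w],None,fx=s,fy=s,interpolation=cv2.INTER_CUBIC)
    for i in range(0,w,10):
        cv2.putText(c,str(x+i),(i*s,8),0,.3,(0,0,255),1); cv2.line(c,(i*s,10),(i*s,14),(0,0,255),1)
    for i in range(0,h,10):
        cv2.putText(c,str(y+i),(0,i*s+3),0,.3,(0,0,255),1)
    cv2.imwrite(n,c)
g(a,185,160,160,115,5,"pics/sz.png")
g(b,190,130,155,95,5,"pics/tz.png")
```

```text
(no output)
```

View pics/sz.png

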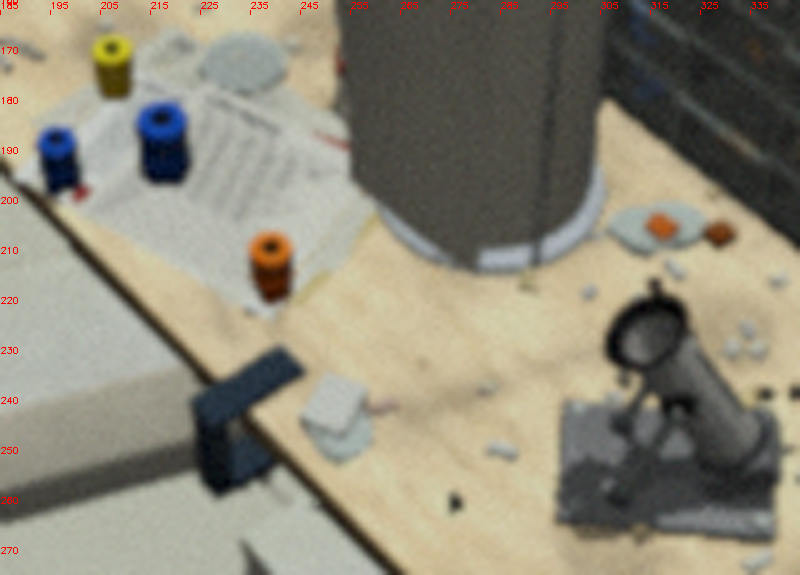

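View pics/tz.png

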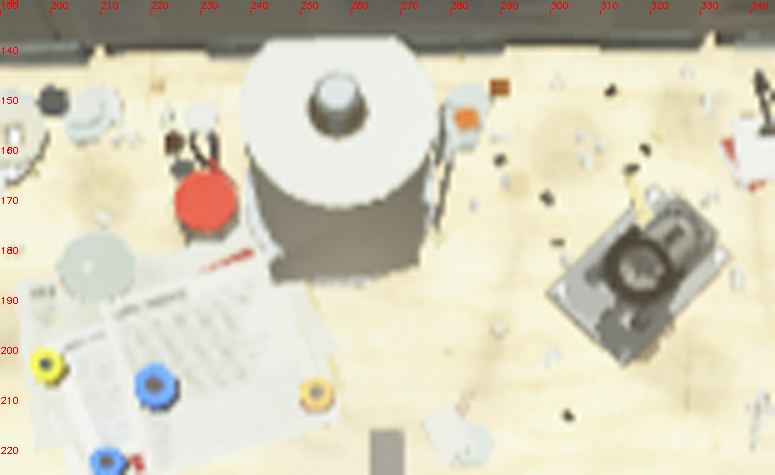

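The crops show the small blue block (scene top face 196.6,188; top view 211.6,222.4), with a larger blue decoy and a yellow one next to it. They also show orange (scene 239,209; top view 253,208.6), and the mouth ring at scene (314.6,226.4) and top view (318.4,182.8). Next I'll solve for positions.

```bash
cat > h.py <<'E'
import numpy as np,cv2
from scipy.optimize import least_squares
from cell import ctrl
C={n:ctrl.get_calibration(n) for n in("scene","top")}
def proj(n,X):
    c=C[n];p=np.atleast_2d(X)@c["R"].T+c["t"]
    return np.c_[c["fx"]*p[:,0]/p[:,2]+c["cx"],c["fy"]*p[:,1]/p[:,2]+c["cy"]]
def tri(obs,z=None):
    f=lambda v:np.concatenate([(proj(n,np.r_[v[:2],z if z is not None else v[2]])[0]-p)for n,p in obs.items()])
    r=least_squares(f,[600,-100,50][:2 if z is not None else 3]);return r.x.round(1),r.fun.round(2)
def crop(im,x,y,w,h,s,n): cv2.imwrite(n,cv2.resize(im[y:y+h,x:x+w],None,fx=s,fy=s,interpolation=cv2.INTER_CUBIC))
E
python3 - <<'E'
from h import *
O=-.4
def s(x,y):return np.array([185+x/5+O,160+y/5+O])
def t(x,y):return np.array([190+x/5+O,130+y/5+O])
for k,a,b,z in [("orange",s(270,246),t(316,393),44),("blue",s(58,140),t(108,462),44),("yellow",s(112,50),t(47,367),None),("bigblue",s(162,120),t(155,387),None),("rim",s(648,332),t(642,264),134.4)]:
    print(k,tri({"scene":a,"top":b}),tri({"scene":a,"top":b},z) if z else "",tri({"scene":a},z) if z else "",tri({"top":b},z) if z else "")
P=[t(548,293),t(625,366),t(730,257)]
W=[tri({"top":p},8)[0] for p in P];print(W,np.linalg.norm(W[0]-W[1]),np.linalg.norm(W[1]-W[2]),"psi",np.arctan2(*(W[2]-W[1])[::-1]),"ctr",(W[0]+W[2])/2)
Q=[s(557,508),s(775,525),s(778,403),s(562,401)]
W=[tri({"scene":p},8)[0] for p in Q];print(W,[np.linalg.norm(W[i]-W[i-1]) for i in range(4)],[np.arctan2(*(W[i]-W[i-1])[::-1])for i in range(4)],"ctr",sum(W)/4)
print("towel",tri({"top":t(338,105)},350),"marker",tri({"top":(142,170)},295))
E
```

```text
orange (array([ 506.4, -169.7,   39.2]), array([-0.32,  0.06,  0.2 , -0.36])) (array([ 505. , -171.3]), array([-0.4 , -0.42,  0.61, -0.15])) (array([ 504.9, -173.6]), array([-0.,  0.])) (array([ 504.4, -168.9]), array([-0.,  0.]))
blue (array([454.3,  -4. ,  37.8]), array([-0.4 ,  0.08,  0.21, -0.44])) (array([452.8,  -6.7]), array([-0.52, -0.57,  0.71, -0.2 ])) (array([452.7,  -9.9]), array([ 0., -0.])) (array([452.1,  -3.8]), array([0., 0.]))
yellow (array([531.3,  44.4,  38.7]), array([-0.52,  0.1 ,  0.27, -0.54]))   
bigblue (array([512.6, -42.7,  49.9]), array([-0.51,  0.1 ,  0.28, -0.55]))   
rim (array([ 589.4, -419.5,  126.9]), array([ 0.2 , -0.04, -0.16,  0.23])) (array([ 586.4, -421.2]), array([ 0.12, -0.84,  0.57,  0.67])) (array([ 584. , -423.1]), array([0., 0.])) (array([ 589. , -419.1]), array([ 0., -0.]))
[array([ 587.6, -358.6]), array([ 526.7, -419.3]), array([ 615.1, -508. ])] 85.98430089266293 125.22879061940986 psi -0.7870921199928806 ctr [ 601.35 -433.3 ]
[array([ 529.3, -419.4]), array([ 620.8, -509.5]), array([ 687.9, -448.4]), array([ 585.6, -363. ])] [np.float64(79.6909656109148), np.float64(128.41440729139393), np.float64(90.75031680385477), np.float64(133.26083445633975)] [np.float64(-2.3553071789788946), np.float64(-0.7776890650175047), np.float64(0.738630418326852), np.float64(2.4459896581620386)] ctr [ 605.9   -435.075]
towel (array([ 663.7, -190.4]), array([ 0., -0.])) marker (array([614.6, 208.7]), array([0., 0.]))
```

```bash
python3 -m pendant '[[0.02,-0.037,0.009,0,0,0,1],[0.04,-0.075,0.018,0,0,0,1],[0.06,-0.112,0.027,0,0,0,1],[0.08,-0.15,0.036,0,0,0,1],[0.1,-0.19,0.045,0,0,0,1],[0.12,-0.225,0.054,0,0,0,1],[0.14,-0.262,0.063,0,0,0,1],[0.158,-0.3,0.07,0,0,0,1]]'
python3 -m pendant '[[0.005,-0.041,0,0,0,-0.05,1],[0.01,-0.082,0,0,0,-0.1,1],[0.015,-0.123,0,0,0,-0.16,1],[0.02,-0.164,0,0,0,-0.21,1],[0.025,-0.205,0,0,0,-0.27,1],[0.03,-0.246,0,0,0,-0.32,1],[0.035,-0.287,0,0,0,-0.38,1],[0.04,-0.33,0,0,0,-0.43,1]]'
python3 -m pendant '[[0.084,-0.151,-0.17,0,0,0,1],[0.084,-0.151,-0.17,0,0,0,1],[0.084,-0.151,-0.17,0,0,0,1],[0.084,-0.151,-0.17,0,0,0,1],[0.084,-0.151,-0.17,0,0,0,1],[0.084,-0.151,-0.17,0,0,0,1],[0.084,-0.151,-0.17,0,0,0,1]]'
python3 - <<'E'
from h import *
s=ctrl.read_state();print(s["eef_pos"],s["tool_rot"],s["qpos"])
im=ctrl.get_image("scene");im2=ctrl.get_image("top")
for n,i in(("scene",im),("top",im2)):print(proj(n,[[505,-171,44],s["eef_pos"]]))
a=cv2.resize(im[150:250,180:280],None,fx=4,fy=4,interpolation=2);b=cv2.resize(im2[150:250,200:300],None,fx=4,fy=4,interpolation=2)
cv2.imwrite("pics/p1.png",np.hstack([a,b]))
E
```

```text
clock: 0.9
eef_pos: [381.5, 309.1, 301.6]
tool_rot: [3.141, 0.0, 2.792]
force: [1.4, 1.3, 0.1]
width: 85.8
clock: 1.7
eef_pos: [420.5, -20.7, 301.3]
tool_rot: [3.141, -0.0, 2.36]
force: [1.7, 0.4, -0.4]
width: 85.6
clock: 2.4
eef_pos: [503.8, -170.5, 130.2]
tool_rot: [-3.14, -0.003, 2.36]
force: [-0.2, -0.3, 1.2]
width: 85.3
[ 503.75145062 -170.51749555  130.23203939] [-3.14012335e+00 -2.64616670e-03  2.36034525e+00] [ 0.09856232  0.62018574  0.2642466   1.94640268 -0.2673406   0.61156865
  1.32590736]
[[238.13895724 208.31653866]
 [236.83655974 189.693382  ]]
[[253.31978114 208.04559963]
 [252.87467353 205.81009635]]
```

View pics/p1.png

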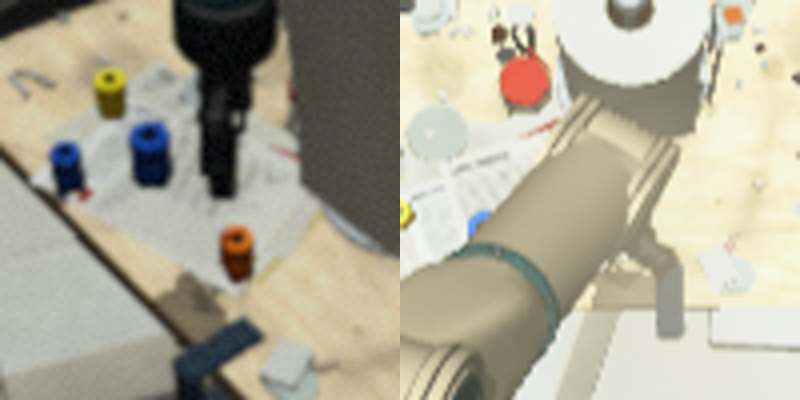

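The gripper hangs above the orange block (near fingertip at scene ≈(236,199), block top at (239,209)), which agrees with the projection. I'll descend and grip.

```bash
python3 -m pendant '[[0,-0.001,-0.04,0,0,0,1],[0,-0.001,-0.075,0,0,0,1],[0,-0.001,-0.101,0,0,0,1],[0,-0.001,-0.101,0,0,0,1],[0,-0.001,-0.101,0,0,0,0],[0,-0.001,-0.101,0,0,0,-1],[0,-0.001,-0.101,0,0,0,-1],[0,-0.001,-0.101,0,0,0,-1]]'
python3 -m pendant '[[0,0,0,0,0,0,-1],[0,0,0,0,0,0,-1],[0,0,0,0,0,0,-1],[0,0,0,0,0,0,-1]]'
python3 -m pendant '[[0,0,0.02,0,0,0,-1],[0,0,0.06,0,0,0,-1],[0,0,0.1,0,0,0,-1],[0,0,0.14,0,0,0,-1],[0,0,0.16,0,0,0,-1],[0,0,0.16,0,0,0,-1]]'
python3 - <<'E'
from h import *
s=ctrl.read_state();print(s["eef_pos"],s["tool_rot"],s["width"],proj("scene",s["eef_pos"]))
im=ctrl.get_image("scene")
crop(im,180,120,120,120,5,"pics/p2.png")
E
```

```text
clock: 3.3
eef_pos: [505.6, -171.4, 31.6]
tool_rot: [3.14, 0.002, 2.362]
force: [-0.0, -0.1, 1.0]
width: 28.6
clock: 3.7
eef_pos: [505.8, -171.5, 31.7]
tool_rot: [3.14, 0.002, 2.362]
force: [-0.3, 0.5, 7.9]
width: 25.3
clock: 4.3
eef_pos: [506.8, -172.1, 193.9]
tool_rot: [3.138, 0.006, 2.362]
force: [0.2, 0.0, -0.7]
width: 25.1
[ 506.76236424 -172.08530805  193.86395235] [3.13792051 0.00616389 2.36175267] 25.149092846996286 [[237.25623153 174.54081842]]
```

View pics/p2.png

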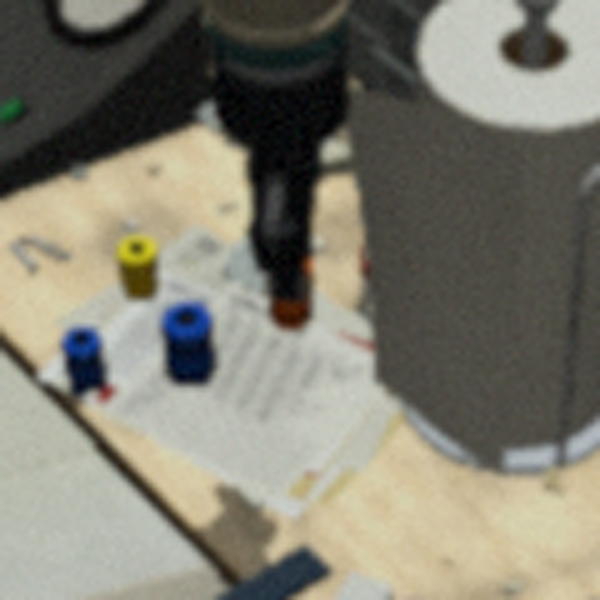

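Orange is held (block at scene ≈(238,183), width 25). I'll move clear of the towel sheet and then tilt at the mouth.

```bash
python3 -m pendant '[[-0.03,0,0.02,0,0,0,-1],[-0.04,-0.03,0.03,0,0,0,-1],[-0.04,-0.07,0.03,0,0,0,-1],[-0.04,-0.11,0.03,0,0,0,-1],[-0.03,-0.15,0.03,0,0,0,-1],[-0.02,-0.18,0.03,0,0,0,-1],[-0.01,-0.2,0.03,0,0,0,-1],[-0.01,-0.2,0.03,0,0,0,-1]]'
python3 -m pendant '[[0.01,-0.005,0,-0.08,-0.08,0,-1],[0.02,-0.01,0,-0.16,-0.16,0,-1],[0.03,-0.015,0,-0.24,-0.24,0,-1],[0.04,-0.02,0,-0.32,-0.32,0,-1],[0.05,-0.025,0,-0.393,-0.397,0,-1],[0.06,-0.025,0,-0.393,-0.397,0,-1],[0.06,-0.025,0,-0.393,-0.397,0,-1]]'
python3 - <<'E'
from h import *
from scipy.spatial.transform import Rotation as R
s=ctrl.read_state();print(s["eef_pos"],s["tool_rot"],s["width"],s["qpos"],s["force"])
M=R.from_euler("xyz",s["tool_rot"]).as_matrix();print(M)
print("want to (568.7,-403.7,174.3):",np.array([568.7,-403.7,174.3])-s["eef_pos"])
E
```

```text
clock: 5.15
eef_pos: [494.2, -374.4, 218.3]
tool_rot: [-3.14, -0.0, 2.358]
force: [-0.4, 0.2, -0.8]
width: 25.2
clock: 5.85
eef_pos: [549.5, -389.9, 217.6]
tool_rot: [3.135, 0.51, 2.36]
force: [0.2, 0.1, -1.0]
width: 25.4
[ 549.46759162 -389.88989897  217.5710777 ] [3.1345161  0.50950309 2.36012313] 25.38727924023939 [ 0.13050997  0.56895324  0.56922141  1.9871878  -0.9179933   0.23816334
  2.19448813] [ 0.1653964   0.06421147 -0.97514759]
[[-0.61971537  0.70185557  0.35121449]
 [ 0.61486512  0.7122925  -0.33849709]
 [-0.48774351  0.00617769 -0.87296512]]
want to (568.7,-403.7,174.3): [ 19.23240838 -13.81010103 -43.2710777 ]
```

```bash
python3 -m pendant '[[0.01,-0.005,-0.015,0,0,0,-1],[0.015,-0.005,-0.03,0,0,0,-1],[0.015,-0.005,-0.03,0,0,0,-1],[0.015,-0.005,-0.03,0,0,0,-1]]'
cat > st.py <<'E'
from h import *
from scipy.spatial.transform import Rotation as R
s=ctrl.read_state();print(s["eef_pos"].round(1),"w",s["width"].round(1),"q",s["qpos"].round(3),"F",s["force"].round(1))
M=R.from_euler("xyz",s["tool_rot"]).as_matrix()
ps=-.78;u=np.r_[-np.cos(ps),-np.sin(ps),0];a=np.sin(.5585)*u+np.r_[0,0,np.cos(.5585)];v=np.cross([0,0,1],u)
z=-M[:,2];print("axis err rotvec",np.cross(z,a).round(3),"jaw",M[:,1].round(3))
rim=np.array([586.4,-421.2,134.4]);d=s["eef_pos"]-rim;w=np.cross(a,v)
print("a",a.round(3),"TCP past rim: along",(d@a).round(1),"level",(d@v).round(1),"v",v.round(3),"third",(d@w).round(1),w.round(3))
E
python3 st.py
```

```text
clock: 6.25
eef_pos: [565.8, -396.0, 189.8]
tool_rot: [3.134, 0.507, 2.358]
force: [0.1, 0.2, 0.4]
width: 25.0Traceback (most recent call last):
  File "st.py", line 3, in <module>
    s=ctrl.read_state();print(s["eef_pos"].round(1),"w",s["width"].round(1),"q",s["qpos"].round(3),"F",s["force"].round(1))
                                                        ^^^^^^^^^^^^^^^^
AttributeError: 'float' object has no attribute 'round'
```

```bash
sed -i 's/s\["width"\].round(1)/round(s["width"],1)/' st.py
python3 -m pendant '[[0,-0.002,-0.01,-0.018,-0.018,0,-1],[0,-0.002,-0.016,-0.04,-0.04,0,-1],[0,-0.002,-0.016,-0.04,-0.04,0,-1],[0,-0.002,-0.016,-0.04,-0.04,0,-1]]'
python3 st.py
```

```text
clock: 6.65
eef_pos: [577.7, -403.5, 194.0]
tool_rot: [-3.139, 0.526, 2.36]
force: [0.1, -0.1, 0.1]
width: 25.4
[ 577.7 -403.5  194. ] w 25.4 q [ 0.121  0.651  0.587  1.94  -1.099  0.233  2.337] F [ 0.1 -0.1  0.1]
axis err rotvec [-0.021 -0.025  0.002] jaw [ 0.705  0.709 -0.002]
a [-0.377  0.373  0.848] TCP past rim: along 60.5 level -6.5 v [-0.703 -0.711  0.   ] third 15.8 [ 0.603 -0.596  0.53 ]
```

```bash
python3 -m pendant '[[-0.005,0,-0.01,0,0,0,-1],[-0.009,0,-0.02,0,0,0,-1],[-0.009,0,-0.02,0,0,0,-1],[-0.009,0,-0.02,0,0,0,-1]]'
python3 st.py
```

```text
clock: 7.05
eef_pos: [572.7, -405.8, 181.1]
tool_rot: [-3.134, 0.507, 2.359]
force: [-0.7, 0.2, -0.7]
width: 25.4
[ 572.7 -405.8  181.1] w 25.4 q [ 0.141  0.667  0.57   1.939 -1.099  0.233  2.342] F [-0.7  0.2 -0.7]
axis err rotvec [-0.031 -0.041  0.004] jaw [ 0.707  0.707 -0.006]
a [-0.377  0.373  0.848] TCP past rim: along 50.5 level -1.3 v [-0.703 -0.711  0.   ] third 7.3 [ 0.603 -0.596  0.53 ]
```

```bash
cat > kin.py <<'E'
import numpy as np
from scipy.spatial.transform import Rotation as R
from scipy.optimize import least_squares
def fk(q,p):
    X=np.array([0,0,p[0]]);M=R.identity();off=p[4:]
    L=[0,p[1],0,p[2],0,p[3],0]
    for i,ax in enumerate("zyzyzyz"):
        M=M*R.from_euler(ax,(-q[i] if ax=="z" else q[i])+(p[6] if i==6 else 0))
        if i==1: X=X+M.apply([0,p[4],p[1]])
        if i==3: X=X+M.apply([0,p[5],p[2]])
        if i==5: X=X+M.apply([0,0,p[3]])
    return X,M
D=[([-1.28679259,.62926821,.03845032,1.51826962,-.02700582,.99632051,-.01998953],[222.54,610.11,230.47],[-3.1398,0,2.7918]),
([.09856232,.62018574,.2642466,1.94640268,-.2673406,.61156865,1.32590736],[503.75,-170.52,130.23],[-3.1401,-.00265,2.36035]),
([.13050997,.56895324,.56922141,1.9871878,-.9179933,.23816334,2.19448813],[549.47,-389.89,217.57],[3.1345,.5095,2.3601]),
([.121,.651,.587,1.94,-1.099,.233,2.337],[577.7,-403.5,194],[-3.139,.526,2.36]),
([.141,.667,.57,1.939,-1.099,.233,2.342],[572.7,-405.8,181.1],[-3.134,.507,2.359])]
def res(p):
    o=[]
    for q,x,r in D:
        X,M=fk(q,p);o+=list(X-x)+list(300*(R.from_euler("xyz",r).inv()*M).as_rotvec())
    return np.array(o)
best=min((least_squares(res,[285,421,314,250,0,0,c]) for c in(0,1.57,3.14,-1.57)),key=lambda r:r.cost);P=best.x
if __name__=="__main__":
    print(P.round(2),best.cost);print(best.fun.reshape(-1,6).round(1))
    lo=np.array([-3.06,-.37,-1.25,.18,-1.1,.23,-2.94]);hi=np.array([3.06,2.12,1.32,2.47,4.24,1.98,2.94])
    ps=-.78;u=np.r_[-np.cos(ps),-np.sin(ps),0];a=np.sin(.5585)*u+np.r_[0,0,np.cos(.5585)];v=np.cross([0,0,1],u)
    for sg in(1,-1):
      y=-v*sg;Mt=R.from_matrix(np.c_[np.cross(y,-a),y,-a])
      for al in(47,0):
        T=np.array([586.4,-421.2,134.4])+al*a;S=[]
        rng=np.random.default_rng(0)
        for k in range(60):
            q0=rng.uniform(np.maximum(lo,-2),np.minimum(hi,2)) if k else D[4][0]
            f=lambda q:np.r_[fk(q,P)[0]-T,300*(Mt.inv()*fk(q,P)[1]).as_rotvec()]
            r=least_squares(f,np.clip(q0,lo+.01,hi-.01),bounds=(lo,hi))
            if r.cost<1e-3:S.append(r.x)
        S=np.array(S);print(sg,al,len(S))
        if len(S):print(S[np.argsort(S[:,2])][::max(1,len(S)//8)].round(2))
E
python3 kin.py
```

```text
[335.21 559.07 382.02 348.95 -12.12 -15.91   1.57] 0.24246371192718558
[[-0.1 -0.1 -0.  -0.  -0.   0.1]
 [ 0.1  0.  -0.  -0.  -0.   0.1]
 [ 0.   0.1 -0.1  0.  -0.   0.1]
 [-0.3 -0.1  0.   0.1  0.1  0.1]
 [ 0.3  0.   0.1 -0.3 -0.2 -0.3]]
1 47 40
[[ 1.2   0.92 -1.2   1.97  1.69  0.98 -0.06]
 [ 1.04  0.74 -0.85  1.98  1.63  0.67 -0.12]
 [ 0.98  0.7  -0.72  1.98  1.61  0.58 -0.13]
 [ 0.68  0.61 -0.26  1.99  1.56  0.29 -0.17]
 [ 0.64  0.61 -0.2   1.99  1.55  0.26 -0.18]
 [ 0.63  0.61 -0.18  1.99  1.55  0.24 -0.18]
 [ 0.61  0.6  -0.16  1.99  1.55  0.24 -0.18]
 [ 0.61  0.6  -0.15  1.99  1.54  0.23 -0.18]]
1 0 34
[[ 1.18  1.01 -1.17  1.93  1.77  0.99 -0.07]
 [ 0.99  0.81 -0.76  1.94  1.71  0.63 -0.18]
 [ 0.95  0.79 -0.68  1.94  1.71  0.58 -0.19]
 [ 0.8   0.73 -0.43  1.94  1.71  0.41 -0.26]
 [ 0.72  0.71 -0.31  1.94  1.72  0.33 -0.3 ]
 [ 0.66  0.7  -0.21  1.95  1.74  0.27 -0.35]
 [ 0.64  0.7  -0.18  1.95  1.75  0.25 -0.37]
 [ 0.62  0.7  -0.16  1.95  1.76  0.24 -0.38]
 [ 0.61  0.69 -0.15  1.95  1.77  0.23 -0.39]]
-1 47 0
-1 0 17
[[ 0.93  0.78 -0.65  1.94  1.71  0.56  2.94]
 [ 0.93  0.78 -0.65  1.94  1.71  0.56  2.94]
 [ 0.72  0.71 -0.31  1.94  1.72  0.33  2.83]
 [ 0.71  0.71 -0.3   1.94  1.72  0.32  2.83]
 [ 0.66  0.7  -0.22  1.95  1.74  0.27  2.79]
 [ 0.65  0.7  -0.2   1.95  1.75  0.26  2.78]
 [ 0.64  0.7  -0.18  1.95  1.75  0.25  2.77]
 [ 0.62  0.7  -0.16  1.95  1.76  0.24  2.76]
 [ 0.61  0.69 -0.15  1.95  1.77  0.23  2.75]]
```

```bash
cat > sim.py <<'E'
from kin import *
lo=np.array([-3.06,-.37,-1.25,.18,-1.1,.23,-2.94]);hi=np.array([3.06,2.12,1.32,2.47,4.24,1.98,2.94])
def step(q,T,M,n=6):
    for _ in range(n):
        e=lambda q:np.r_[T-fk(q,P)[0],300*(M*fk(q,P)[1].inv()).as_rotvec()]
        e0=e(q);J=np.array([(e(q+1e-5*np.eye(7)[i])-e0)/1e-5 for i in range(7)]).T
        q=np.clip(q-np.linalg.pinv(J,rcond=2e-3)@e0,lo,hi)
    return q,np.abs(e0).max()
ps=-.78;u=np.r_[-np.cos(ps),-np.sin(ps),0];a=np.sin(.5585)*u+np.r_[0,0,np.cos(.5585)];v=np.cross([0,0,1],u)
y=-v;MT=R.from_matrix(np.c_[np.cross(y,-a),y,-a]);TT=np.array([586.4,-421.2,134.4])+47*a
def path(q,way):
    X,M=fk(q,P)
    for T,Mt in way:
        rv=(Mt*M.inv()).as_rotvec();n=int(max(np.linalg.norm(T-X)/30,np.linalg.norm(rv)/.1,1))+1
        for i in range(1,n+1):
            q,e=step(q,X+(T-X)*i/n,R.from_rotvec(rv*i/n)*M)
        X,M=T,Mt;print("   ",q.round(2),round(e,2))
    return q
if __name__=="__main__":
    q0=np.array(D[4][0]);down=R.from_euler("xyz",[np.pi,0,2.36])
    A=np.array([510,-380,230.])
    for yaw in(0,):
     for az in np.arange(0,2*np.pi,np.pi/4):
      for t in(.5,):
        side=R.from_rotvec(t*np.array([np.cos(az),np.sin(az),0]))*down
        print(round(az,2),t);path(q0,[(A,down),(A,side),(TT+40*a,MT),(TT,MT),(TT-40*a,MT)])
E
python3 sim.py
```

```text
0.0 0.5
    [ 0.1   0.78  0.93  1.58 -0.67  1.13  1.97] 0.0
    [ 0.46  0.92  0.71  1.25 -0.77  1.65  2.02] 0.0
    [ 0.17  0.56  0.48  2.03 -1.1   0.23  2.42] 36.44
    [ 0.3   0.61  0.3   2.01 -1.1   0.23  2.46] 69.26
    [ 0.42  0.66  0.15  1.98 -1.1   0.23  2.52] 99.08
0.79 0.5
    [ 0.1   0.78  0.93  1.58 -0.67  1.13  1.97] 0.0
    [ 0.34  1.04  0.82  1.03 -0.58  1.81  1.83] 0.0
    [ 0.17  0.56  0.48  2.03 -1.1   0.23  2.42] 36.73
    [ 0.3   0.61  0.3   2.01 -1.1   0.23  2.46] 69.26
    [ 0.42  0.66  0.15  1.98 -1.1   0.23  2.52] 99.08
1.57 0.5
    [ 0.1   0.78  0.93  1.58 -0.67  1.13  1.97] 0.0
    [ 0.1   1.05  0.98  1.14 -0.42  1.62  1.74] 0.0
    [ 0.17  0.56  0.48  2.03 -1.1   0.23  2.41] 37.15
    [ 0.3   0.61  0.3   2.01 -1.1   0.23  2.46] 69.26
    [ 0.42  0.66  0.15  1.98 -1.1   0.23  2.52] 99.08
2.36 0.5
    [ 0.1   0.78  0.93  1.58 -0.67  1.13  1.97] 0.0
    [-0.17  1.    1.15  1.49 -0.41  1.16  1.69] 0.0
    [ 0.17  0.56  0.47  2.03 -1.09  0.23  2.36] 40.14
    [ 0.3   0.61  0.3   2.01 -1.1   0.23  2.46] 69.26
    [ 0.42  0.66  0.15  1.98 -1.1   0.23  2.52] 99.08
3
[... 399 characters left out ...]
0.56  0.48  2.03 -1.1   0.23  2.41] 36.96
    [ 0.3   0.61  0.3   2.01 -1.1   0.23  2.46] 69.26
    [ 0.42  0.66  0.15  1.98 -1.1   0.23  2.52] 99.08
4.71 0.5
    [ 0.1   0.78  0.93  1.58 -0.67  1.13  1.97] 0.0
    [ 0.43  0.54  0.52  1.96 -1.1   0.69  2.56] 13.98
    [ 0.17  0.56  0.48  2.03 -1.1   0.23  2.41] 37.15
    [ 0.3   0.61  0.3   2.01 -1.1   0.23  2.46] 69.26
    [ 0.42  0.66  0.15  1.98 -1.1   0.23  2.52] 99.08
5.5 0.5
    [ 0.1   0.78  0.93  1.58 -0.67  1.13  1.97] 0.0
    [ 0.48  0.74  0.66  1.62 -0.97  1.27  2.32] 0.0
    [ 0.17  0.56  0.48  2.03 -1.1   0.23  2.41] 36.91
    [ 0.3   0.61  0.3   2.01 -1.1   0.23  2.46] 69.26
    [ 0.42  0.66  0.15  1.98 -1.1   0.23  2.52] 99.08
```

```bash
cat > sim2.py <<'E'
from sim import *
q0=np.array(D[4][0]);down=R.from_euler("xyz",[np.pi,0,2.36])
A=np.array([510,-380,230.])
for A in([510,-380,230.],[480,-300,230.]):
  A=np.array(A)
  for psi in(-2.6,-2.2,-1.8,-1.4,1.4,1.8,2.2,2.6):
    print(A,psi);path(q0,[(A,down),(A,R.from_rotvec([0,0,psi/2])*down),(A,R.from_rotvec([0,0,psi])*down),(TT+20*a,R.from_rotvec(-a*-psi)*MT),(TT-40*a,R.from_rotvec(a*psi)*MT)])
E
python3 sim2.py
```

```text
[ 510. -380.  230.] -2.6
    [ 0.1   0.78  0.93  1.58 -0.67  1.13  1.97] 0.0
    [ 0.    0.93  1.24  1.58 -0.91  1.3   0.87] 0.0
    [-0.01  0.98  1.32  1.58 -0.97  1.36 -0.38] 1.26
    [ 0.24  0.58  0.39  2.02 -1.1   0.23 -0.15] 53.38
    [ 0.42  0.66  0.15  1.98 -1.1   0.23 -0.08] 99.08
[ 510. -380.  230.] -2.2
    [ 0.1   0.78  0.93  1.58 -0.67  1.13  1.97] 0.0
    [ 0.01  0.91  1.19  1.58 -0.87  1.27  1.04] 0.0
    [-0.01  0.98  1.32  1.58 -0.97  1.36  0.02] 1.24
    [ 0.24  0.58  0.39  2.02 -1.1   0.23  0.25] 53.38
    [ 0.42  0.66  0.15  1.98 -1.1   0.23  0.32] 99.08
[ 510. -380.  230.] -1.8
    [ 0.1   0.78  0.93  1.58 -0.67  1.13  1.97] 0.0
    [ 0.03  0.88  1.15  1.58 -0.84  1.24  1.21] 0.0
    [-0.01  0.98  1.32  1.58 -0.97  1.36  0.42] 1.27
    [ 0.24  0.58  0.39  2.02 -1.1   0.23  0.65] 53.38
    [ 0.42  0.66  0.15  1.98 -1.1   0.23  0.72] 99.08
[ 510. -380.  230.] -1.4
    [ 0.1   0.78  0.93  1.58 -0.67  1.13  1.97] 0.0
    [ 0.04  0.86  1.1   1.58 -0.8   1.22  1.38] 0.0
    [-0.    0.94  1.26  1.58 -0.92  1.31  0.78] 0.0
    [ 0.24  0.58  0.39  2.02 -1.1   0.23  1.05] 5
[... 2796 characters left out ...]
18  1.75  0.11  0.88  2.94] 17.41
    [0.34 0.56 0.23 2.01 0.53 0.23 2.57] 63.48
    [0.33 0.67 0.27 1.97 1.01 0.23 2.07] 85.81
[ 480. -300.  230.] 2.2
    [-0.06  0.69  0.97  1.78 -0.66  1.03  1.94] 0.0
    [ 0.09  0.59  0.66  1.77 -0.43  0.93  2.82] 0.0
    [ 1.03  0.63 -0.83  1.74  0.54  1.02  2.94] 16.18
    [ 0.7   0.58 -0.3   2.    1.48  0.31  2.1 ] 0.0
    [ 0.7   0.69 -0.27  1.95  1.71  0.31  1.9 ] 0.0
[ 480. -300.  230.] 2.6
    [-0.06  0.69  0.97  1.78 -0.66  1.03  1.94] 0.0
    [ 0.15  0.56  0.56  1.77 -0.36  0.91  2.94] 5.62
    [ 1.23  0.85 -1.25  1.74  0.87  1.28  2.94] 55.14
    [ 1.17  0.81 -1.1   1.99  1.63  0.86  2.53] 0.0
    [ 1.13  0.92 -1.04  1.94  1.73  0.86  2.5 ] 0.0
```

```bash
python3 -m pendant '[[-0.02,0.015,0.03,0.05,0.05,0,-1],[-0.035,0.02,0.05,0.13,0.13,0,-1],[-0.05,0.025,0.05,0.22,0.22,0,-1],[-0.062,0.026,0.05,0.3,0.3,0,-1],[-0.062,0.026,0.05,0.358,0.358,0,-1],[-0.062,0.026,0.05,0.358,0.358,0,-1]]'
python3 -m pendant '[[0,0,0,0,0,0.14,-1],[0,0,0,0,0,0.28,-1],[0,0,0,0,0,0.42,-1],[0,0,0,0,0,0.56,-1],[0,0,0,0,0,0.7,-1],[0,0,0,0,0,0.84,-1],[0,0,0,0,0,0.98,-1],[0,0,0,0,0,1.1,-1]]'
python3 st.py
```

```text
clock: 7.65
eef_pos: [512.2, -381.5, 231.3]
tool_rot: [-3.135, 0.003, 2.36]
force: [0.9, 0.2, -1.0]
width: 25.1
clock: 8.45
eef_pos: [511.0, -378.8, 231.4]
tool_rot: [-3.136, 0.003, -2.818]
force: [-0.1, 0.1, -1.5]
width: 25.2
[ 511.  -378.8  231.4] w 25.2 q [ 0.227  0.682  0.641  1.577 -0.455  1.029  2.89 ] F [-0.1  0.1 -1.5]
axis err rotvec [-0.369 -0.373 -0.   ] jaw [-0.318  0.948 -0.006]
a [-0.377  0.373  0.848] TCP past rim: along 126.5 level 22.9 v [-0.703 -0.711  0.   ] third -19.3 [ 0.603 -0.596  0.53 ]
```

```bash
python3 -m pendant '[[0,0,0,0,0,0.14,-1],[0,0,0,0,0,0.28,-1],[0,0,0,0,0,0.42,-1],[0,0,0,0,0,0.56,-1],[0,0,0,0,0,0.7,-1],[0,0,0,0,0,0.84,-1],[0,0,0,0,0,0.98,-1],[0,0,0,0,0,1.1,-1]]'
python3 st.py
```

```text
clock: 9.25
eef_pos: [510.6, -377.3, 230.9]
tool_rot: [-3.139, 0.002, -1.754]
force: [0.6, 2.0, -2.7]
width: 25.5
[ 510.6 -377.3  230.9] w 25.5 q [ 1.146  0.804 -1.037  1.546  0.721  1.211  2.942] F [ 0.6  2.  -2.7]
axis err rotvec [-0.374 -0.375 -0.001] jaw [-0.983  0.182 -0.002]
a [-0.377  0.373  0.848] TCP past rim: along 126.7 level 22.1 v [-0.703 -0.711  0.   ] third -20.8 [ 0.603 -0.596  0.53 ]
```

```bash
python3 -m pendant '[[0.005,-0.002,0,-0.08,-0.08,0,-1],[0.015,-0.004,0,-0.16,-0.16,0,-1],[0.025,-0.006,-0.005,-0.24,-0.24,0,-1],[0.035,-0.008,-0.01,-0.32,-0.32,0,-1],[0.042,-0.01,-0.015,-0.393,-0.397,0,-1],[0.042,-0.01,-0.02,-0.393,-0.397,0,-1],[0.042,-0.01,-0.02,-0.393,-0.397,0,-1]]'
python3 st.py
```

```text
clock: 9.95
eef_pos: [551.1, -385.2, 208.3]
tool_rot: [-2.668, -0.296, -1.827]
force: [-0.6, -0.4, -0.1]
width: 25.3
[ 551.1 -385.2  208.3] w 25.3 q [ 0.989  0.615 -0.741  2.014  1.494  0.562  2.11 ] F [-0.6 -0.4 -0.1]
axis err rotvec [-0.006 -0.002 -0.002] jaw [-0.895  0.096 -0.436]
a [-0.377  0.373  0.848] TCP past rim: along 89.4 level -0.8 v [-0.703 -0.711  0.   ] third -3.5 [ 0.603 -0.596  0.53 ]
```

```bash
python3 -m pendant '[[0.008,-0.009,-0.015,0,0,0,-1],[0.016,-0.017,-0.031,0,0,0,-1],[0.016,-0.017,-0.031,0,0,0,-1]]'
python3 st.py
python3 - <<'E'
from h import *
im=ctrl.get_image("scene");im2=ctrl.get_image("top")
a=cv2.resize(im[180:280,270:370],None,fx=6,fy=6,interpolation=2)
b=cv2.resize(im2[140:240,270:370],None,fx=6,fy=6,interpolation=2)
cv2.imwrite("pics/p3.png",np.hstack([a[:,50:500],b[:,150:500]]))
E
```

```text
clock: 10.25
eef_pos: [567.9, -405.5, 177.0]
tool_rot: [-2.667, -0.295, -1.833]
force: [-0.5, 0.6, 0.8]
width: 25.2
[ 567.9 -405.5  177. ] w 25.2 q [ 0.973  0.692 -0.711  1.974  1.581  0.565  2.057] F [-0.5  0.6  0.8]
axis err rotvec [-0.005 -0.003 -0.001] jaw [-0.894  0.102 -0.437]
a [-0.377  0.373  0.848] TCP past rim: along 48.9 level 1.8 v [-0.703 -0.711  0.   ] third 2.0 [ 0.603 -0.596  0.53 ]
```

View pics/p3.png

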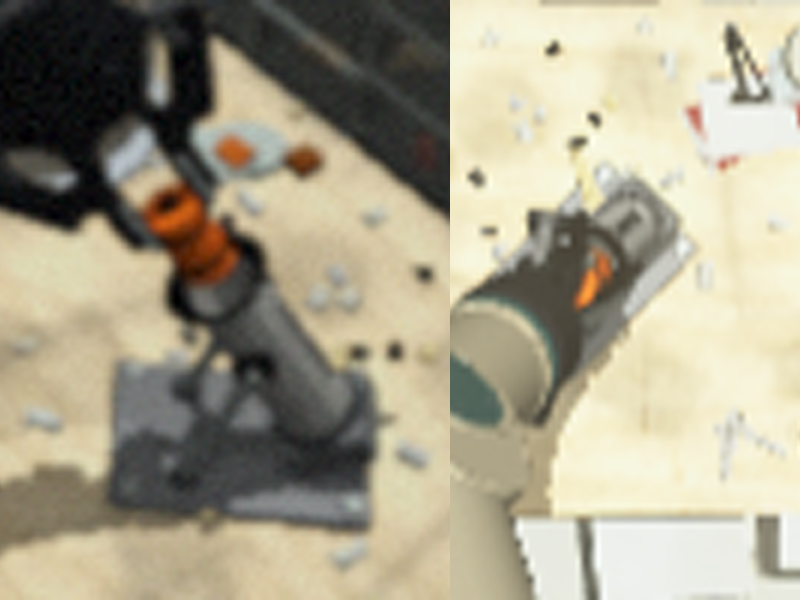

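```bash
cat > ov.py <<'E'
from h import *
from scipy.spatial.transform import Rotation as R
import sys
s=ctrl.read_state();M=R.from_euler("xyz",s["tool_rot"]).as_matrix();z=M[:,2];T=s["eef_pos"]
ps=-.78;u=np.r_[-np.cos(ps),-np.sin(ps),0];a=np.sin(.5585)*u+np.r_[0,0,np.cos(.5585)];rim=np.array([586.4,-421.2,134.4])
k=np.array([np.cos(t)for t in np.linspace(0,6.28,60)]),np.array([np.sin(t)for t in np.linspace(0,6.28,60)])
def circ(c,ax,r):
    e=np.cross(ax,[0,0,1]);e/=np.linalg.norm(e);f=np.cross(ax,e);return c+r*(np.outer(k[0],e)+np.outer(k[1],f))
x0,y0,S=285,185,8
im=cv2.imread("pics/last.png") if len(sys.argv)>1 else ctrl.get_image("scene");cv2.imwrite("pics/last.png",im)
c=cv2.resize(im[y0:y0+72,x0:x0+80],None,fx=S,fy=S,interpolation=2)
def dr(pts,col):
    p=((proj("scene",pts)-[x0,y0]+.5)*S).astype(np.int32);cv2.polylines(c,[p],False,col,1)
dr(circ(rim,a,29),(0,255,0));dr(circ(rim-109*a,a,19.5),(0,255,0));dr(circ(rim,a,25),(0,255,0));dr(np.array([rim+40*a,rim-109*a]),(0,255,0))
for d in(-12.4,31.6):dr(circ(T+d*z,z,14),(255,0,255))
dr(np.array([T-12.4*z,T+31.6*z]),(255,0,255))
cv2.imwrite("pics/ov.png",c)
E
python3 ov.py
```

```text
(no output)
```

View pics/ov.png

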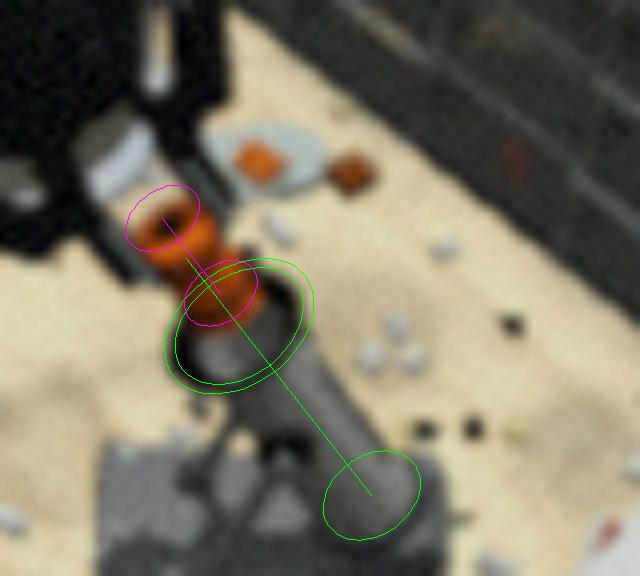

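The overlay (tube model in green, block model in magenta) shows the block's real axis about 4 mm up and right of the tube's axis in scene. Its top face is at crop (174,222) against (159,222) on the axis. I'll correct that, then enter step by step while watching the force.

```bash
python3 -m pendant '[[-0.003,0.003,-0.0025,0,0,0,-1],[0.0015,-0.0015,-0.0125,0,0,0,-1],[0.006,-0.006,-0.0225,0,0,0,-1],[0.006,-0.006,-0.0225,0,0,0,-1]]'
python3 -m pendant '[[0.0015,-0.0015,-0.0035,0,0,0,-1],[0.003,-0.003,-0.007,0,0,0,-1],[0.003,-0.003,-0.007,0,0,0,-1]]'
python3 st.py
```

```text
clock: 10.8
eef_pos: [575.3, -410.0, 154.8]
tool_rot: [-2.665, -0.294, -1.83]
force: [-0.4, 1.7, -0.9]
width: 25.4
clock: 11.1
eef_pos: [578.7, -412.7, 148.6]
tool_rot: [-2.664, -0.294, -1.83]
force: [0.9, 3.6, -0.7]
width: 25.2
[ 578.7 -412.7  148.6] w 25.2 q [ 0.96   0.752 -0.694  1.961  1.677  0.57   1.984] F [ 0.9  3.6 -0.7]
axis err rotvec [-0.006  0.001 -0.003] jaw [-0.892  0.099 -0.44 ]
a [-0.377  0.373  0.848] TCP past rim: along 18.1 level -0.7 v [-0.703 -0.711  0.   ] third -2.2 [ 0.603 -0.596  0.53 ]
```

```bash
python3 -m pendant '[[0.0015,-0.0005,-0.0035,0,0,0,-1],[0.003,-0.002,-0.007,0,0,0,-1],[0.003,-0.002,-0.007,0,0,0,-1]]'
python3 st.py
```

```text
clock: 11.4
eef_pos: [581.4, -415.3, 141.6]
tool_rot: [-2.664, -0.295, -1.831]
force: [3.7, 3.7, -2.3]
width: 25.3
[ 581.4 -415.3  141.6] w 25.3 q [ 0.956  0.768 -0.69   1.955  1.696  0.574  1.971] F [ 3.7  3.7 -2.3]
axis err rotvec [-0.005  0.    -0.002] jaw [-0.893  0.099 -0.44 ]
a [-0.377  0.373  0.848] TCP past rim: along 10.2 level -0.7 v [-0.703 -0.711  0.   ] third -2.7 [ 0.603 -0.596  0.53 ]
```

```bash
python3 -m pendant '[[0.0025,0,-0.003,0,0,0,-1],[0.0035,-0.001,-0.006,0,0,0,-1],[0.0035,-0.001,-0.006,0,0,0,-1]]'
python3 st.py; python3 ov.py
```

```text
clock: 11.7
eef_pos: [584.1, -417.4, 135.7]
tool_rot: [-2.664, -0.297, -1.833]
force: [3.0, 2.2, -1.1]
width: 25.7
[ 584.1 -417.4  135.7] w 25.7 q [ 0.952  0.781 -0.687  1.948  1.71   0.579  1.96 ] F [ 3.   2.2 -1.1]
axis err rotvec [-0.003 -0.001 -0.001] jaw [-0.893  0.1   -0.439]
a [-0.377  0.373  0.848] TCP past rim: along 3.4 level -1.1 v [-0.703 -0.711  0.   ] third -3.0 [ 0.603 -0.596  0.53 ]
```

View pics/ov.png

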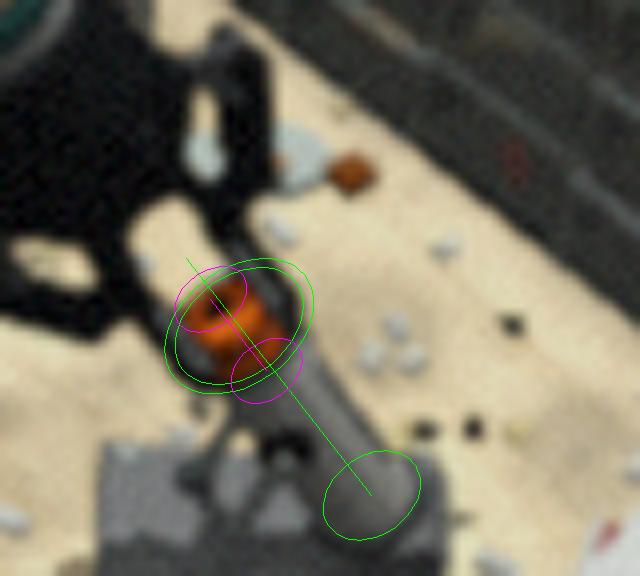

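The block's lower end is inside the bore (hole at crop (215,307), body in the ring) and the force is low. Releasing.

```bash
python3 -m pendant '[[0,0,0,0,0,0,0.2],[0,0,0,0,0,0,0.5],[0,0,0,0,0,0,1],[0,0,0,0,0,0,1],[0,0,0,0,0,0,1],[0,0,0,0,0,0,1],[0,0,0,0,0,0,1]]'
python3 -m pendant '[[-0.018,0.018,0.042,0,0,0,1],[-0.036,0.036,0.084,0,0,0,1],[-0.036,0.036,0.084,0,0,0,1]]'
python3 st.py; python3 ov.py
```

```text
clock: 12.45
eef_pos: [584.0, -417.1, 136.3]
tool_rot: [-2.664, -0.297, -1.833]
force: [0.3, 0.3, 0.3]
width: 85.7
clock: 12.75
eef_pos: [549.9, -378.9, 225.8]
tool_rot: [-2.657, -0.299, -1.831]
force: [0.8, 0.5, -0.0]
width: 85.5
[ 549.9 -378.9  225.8] w 85.5 q [ 0.99   0.579 -0.748  2.019  1.454  0.558  2.132] F [ 0.8  0.5 -0. ]
axis err rotvec [-0.     0.006 -0.003] jaw [-0.89   0.095 -0.445]
a [-0.377  0.373  0.848] TCP past rim: along 107.0 level -4.4 v [-0.703 -0.711  0.   ] third 1.2 [ 0.603 -0.596  0.53 ]
```

View pics/ov.png

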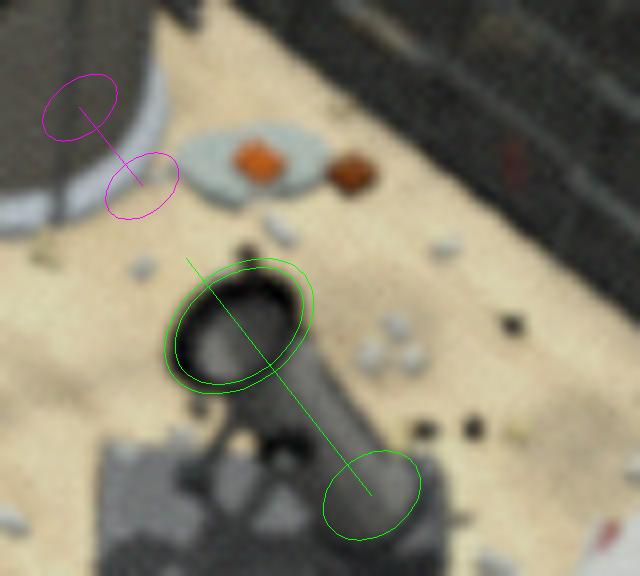

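The mouth is empty now, so the block slid down. I don't see the gripper in this crop, so I'll check numerically where the images changed and save my last views.

Run:
```python
from h import *
s=ctrl.read_state();print(s["clock"],s["eef_pos"],s["qpos"].round(2))
o=cv2.imread("pics/scene0.png");n=ctrl.get_image("scene");cv2.imwrite("pics/s2.png",n);l=cv2.imread("pics/last.png")
for nm,i in(("now",n),("last",l)):
    d=cv2.absdiff(o,i).max(2)>60;k,_,st,_=cv2.connectedComponentsWithStats(d.astype(np.uint8))
    print(nm,[tuple(map(int,r)) for r in st[1:] if r[4]>15])
# orange-ish pixels near tube and near old place
for i in(o,n):
    h=cv2.cvtColor(i,cv2.COLOR_BGR2HSV);m=cv2.inRange(h,(3,150,60),(18,255,255))
    k,_,st,ce=cv2.connectedComponentsWithStats(m);print([(ce[j].round(0).tolist(),int(st[j][4])) for j in range(1,k) if st[j][4]>5])
t=ctrl.get_image("top");cv2.imwrite("pics/t2.png",t)
```

```text
12.8 [ 549.18560196 -380.44439562  223.72719043] [ 0.99  0.58 -0.74  2.02  1.46  0.56  2.13]
now [(12, 0, 25, 75, 541), (31, 0, 43, 44, 864), (46, 0, 54, 14, 402), (103, 1, 19, 16, 75), (60, 11, 32, 6, 109), (54, 11, 147, 99, 3410), (124, 20, 35, 36, 440), (3, 25, 8, 17, 38), (0, 35, 14, 38, 182), (64, 36, 23, 9, 122), (173, 57, 7, 16, 68), (39, 63, 25, 15, 214), (181, 62, 59, 53, 699), (0, 70, 26, 77, 569), (53, 73, 24, 21, 215), (174, 73, 18, 15, 184), (24, 76, 6, 7, 25), (26, 89, 43, 59, 1008), (193, 105, 19, 20, 271), (69, 109, 8, 12, 43), (242, 112, 7, 6, 25), (245, 117, 20, 24, 177), (228, 121, 22, 33, 411), (263, 142, 8, 14, 34), (243, 155, 11, 14, 89), (2, 157, 48, 36, 684), (1, 160, 26, 16, 197), (257, 163, 37, 44, 527), (304, 180, 7, 10, 48), (0, 189, 15, 17, 126), (259, 193, 11, 16, 56), (235, 206, 9, 15, 115), (20, 214, 6, 5, 19), (6, 246, 30, 44, 678), (253, 256, 37, 18, 256), (44, 288, 33, 19, 139), (32, 295, 53, 34, 861)]
last [(12, 0, 24, 63, 451), (30, 0, 44, 44, 929), (44, 0, 56, 13, 348), (102, 1, 20, 16, 82), (56, 9, 36, 7, 130), (39, 13, 162, 97, 3592), (123, 20, 35, 36, 440), (3, 25, 8, 17, 38), (0, 35, 14, 38, 180), (64, 36, 23, 9, 118), (23, 56, 10, 19, 51), (173, 57, 7, 16, 70), (180, 62, 84, 79, 897), (0, 70, 25, 79, 557), (53, 73, 24, 21, 214), (174, 73, 18, 15, 186), (24, 74, 6, 9, 34), (26, 89, 43, 59, 998), (193, 105, 19, 20, 270), (68, 111, 7, 10, 33), (228, 122, 22, 32, 401), (262, 140, 8, 15, 34), (242, 155, 12, 13, 84), (2, 157, 47, 35, 690), (1, 160, 27, 16, 202), (257, 163, 37, 45, 586), (304, 180, 7, 9, 45), (0, 189, 15, 18, 126), (235, 206, 9, 15, 115), (20, 214, 6, 5, 16), (6, 246, 31, 44, 677), (252, 256, 37, 17, 253), (45, 288, 32, 19, 142), (32, 295, 53, 34, 861)]
[([114.0, 74.0], 26), ([317.0, 205.0], 13), ([328.0, 206.0], 12), ([239.0, 212.0], 65)]
[([323.0, 45.0], 10), ([317.0, 205.0], 14), ([328.0, 206.0], 12)]
```

```bash
cat > sim3.py <<'E'
from sim import *
q0=np.array([.99,.58,-.74,2.02,1.46,.56,2.13]);X,M=fk(q0,P);print(X,M.as_euler("xyz"))
t0=R.from_rotvec([.393,.397,0])*M
B=np.array([452.8,-6.7,130.])
for dy in(0,-.7,-1.39,.97):
    d=R.from_rotvec([0,0,dy])*t0
    print("yaw",dy)
    tl=R.from_rotvec([-.393,-.397,0])*d
    path(q0,[(np.array([505,-345,235.]),t0),(np.array([450,-200,235.]),d),(B,d),(B-[0,0,101],d),(B+[0,0,80],d),(np.array([450,-200,235.]),d),(np.array([505,-370,235.]),d),(TT+40*a,tl),(TT-44*a,tl)])
E
python3 sim3.py
```

```text
[ 545.30243621 -383.05511351  223.86270407] [-2.66100872 -0.30562626 -1.83445677]
yaw 0
    [ 1.09  0.73 -0.96  1.61  0.65  1.14  2.93] 0.0
    [ 1.03  0.57 -1.02  1.93  0.6   0.98  2.69] 0.0
    [ 0.51  0.65 -0.84  2.13  0.79  0.7   2.09] 0.0
    [ 0.35  0.8  -0.6   2.19  1.08  0.49  1.83] 0.0
    [ 0.62  0.54 -0.97  2.05  0.6   0.86  2.26] 0.0
    [ 1.03  0.57 -1.01  1.93  0.59  0.97  2.69] 0.0
    [ 1.13  0.76 -0.98  1.57  0.68  1.18  2.94] 5.95
    [ 0.92  0.59 -0.64  2.01  1.5   0.51  2.09] 0.0
    [ 0.89  0.76 -0.59  1.94  1.71  0.52  1.93] 0.0
yaw -0.7
    [ 1.09  0.73 -0.96  1.61  0.65  1.14  2.93] 0.0
    [ 0.92  0.51 -0.83  1.92  0.48  0.92  2.12] 0.0
    [ 0.41  0.6  -0.67  2.13  0.65  0.62  1.53] 0.0
    [ 0.24  0.76 -0.42  2.19  0.91  0.37  1.3 ] 0.0
    [ 0.52  0.49 -0.81  2.05  0.49  0.81  1.67] 0.0
    [ 0.93  0.51 -0.83  1.92  0.48  0.92  2.11] 0.0
    [ 1.03  0.69 -0.78  1.57  0.53  1.1   2.38] 0.0
    [ 0.66  0.53 -0.25  2.01  1.37  0.29  1.45] 0.0
    [ 0.63  0.69 -0.18  1.95  1.74  0.26  1.11] 0.0
yaw -1.39
    [ 1.09  0.73 -0.96  1.61  0.65  1.14  2.93] 0.0
    
[... 199 characters left out ...]
 0.0
    [ 0.81  0.46 -0.64  1.92  0.36  0.87  1.55] 0.0
    [ 0.94  0.65 -0.6   1.57  0.41  1.05  1.79] 0.0
    [0.49 0.52 0.   2.02 1.16 0.23 0.94] 18.96
    [ 0.59  0.69 -0.12  1.95  1.73  0.23  0.41] 3.45
yaw 0.97
    [ 1.09  0.73 -0.96  1.61  0.65  1.14  2.93] 0.0
    [ 1.2   0.8  -1.25  1.96  0.89  1.24  2.94] 160.49
    [ 0.7   0.83 -1.21  2.13  1.02  0.95  2.81] 0.0
    [ 0.59  0.98 -1.03  2.19  1.3   0.84  2.6 ] 0.0
    [ 0.77  0.69 -1.25  2.05  0.8   1.03  2.94] 24.72
    [ 1.2   0.8  -1.25  1.96  0.89  1.24  2.94] 160.49
    [ 1.29  0.99 -1.25  1.66  1.07  1.46  2.94] 237.67
    [ 1.22  0.83 -1.21  2.    1.62  0.94  2.94] 35.55
    [ 1.11  0.9  -0.98  1.94  1.75  0.81  2.94] 16.24
```

```bash
python3 -m pendant '[[-0.01,0.01,0.01,0.08,0.08,0,1],[-0.02,0.018,0.011,0.16,0.16,0,1],[-0.03,0.025,0.011,0.24,0.24,0,1],[-0.04,0.03,0.011,0.32,0.32,0,1],[-0.044,0.035,0.011,0.393,0.397,0,1],[-0.044,0.035,0.011,0.393,0.397,0,1]]'
python3 -m pendant '[[-0.012,0.018,0,0,0,-0.08,1],[-0.025,0.036,0,0,0,-0.16,1],[-0.037,0.054,0,0,0,-0.24,1],[-0.05,0.075,0,0,0,-0.32,1],[-0.055,0.095,0,0,0,-0.4,1],[-0.055,0.11,0,0,0,-0.5,1],[-0.055,0.13,0,0,0,-0.58,1],[-0.055,0.145,0,0,0,-0.65,1]]'
python3 -m pendant '[[0,0.025,0,0,0,-0.08,1],[0,0.05,0,0,0,-0.16,1],[0,0.075,0,0,0,-0.24,1],[0,0.1,-0.02,0,0,-0.32,1],[0.003,0.125,-0.05,0,0,-0.4,1],[0.003,0.15,-0.07,0,0,-0.5,1],[0.003,0.175,-0.09,0,0,-0.58,1],[0.003,0.193,-0.105,0,0,-0.65,1]]'
python3 -m pendant '[[0,0,0,0,0,0,1],[0,0,0,0,0,0,1]]'
python3 st.py
```

```text
clock: 13.5
eef_pos: [504.6, -348.3, 228.4]
tool_rot: [3.139, 0.007, -1.765]
force: [-0.0, -0.1, -1.2]
width: 85.2
clock: 14.3
eef_pos: [448.1, -199.9, 230.5]
tool_rot: [-3.141, 0.003, -2.413]
force: [0.5, -0.6, 0.0]
width: 85.8
clock: 15.1
eef_pos: [450.5, -6.5, 124.9]
tool_rot: [3.14, 0.003, -3.062]
force: [-0.0, 0.2, 1.1]
width: 85.4
clock: 15.3
eef_pos: [451.3, -8.3, 126.1]
tool_rot: [3.142, 0.003, -3.058]
force: [-0.0, -0.4, 0.4]
width: 85.1
[451.3  -8.3 126.1] w 85.1 q [ 0.333  0.576 -0.541  2.148  0.563  0.554  1.03 ] F [-0.  -0.4  0.4]
axis err rotvec [-0.373 -0.374 -0.001] jaw [-0.084  0.996  0.   ]
a [-0.377  0.373  0.848] TCP past rim: along 197.8 level -198.5 v [-0.703 -0.711  0.   ] third -332.1 [ 0.603 -0.596  0.53 ]
```

```bash
python3 -m pendant '[[0.002,0.001,-0.04,0,0,0,1],[0.002,0.001,-0.08,0,0,0,1],[0.002,0.001,-0.095,0,0,0,1],[0.002,0.001,-0.095,0,0,0,1],[0.002,0.001,-0.095,0,0,0,0],[0.002,0.001,-0.095,0,0,0,-1],[0.002,0.001,-0.095,0,0,0,-1],[0.002,0.001,-0.095,0,0,0,-1]]'
python3 -m pendant '[[0,0,0,0,0,0,-1],[0,0,0,0,0,0,-1],[0,0,0,0,0,0,-1],[0,0,0,0,0,0,-1]]'
python3 -m pendant '[[0,0,0.03,0,0,0,-1],[0,0,0.08,0,0,0,-1],[0,0,0.12,0,0,0,-1],[0,0,0.17,0,0,0,-1],[0,0,0.205,0,0,0,-1],[0,0,0.205,0,0,0,-1]]'
python3 st.py
python3 - <<'E'
from h import *
im=ctrl.get_image("scene");cv2.imwrite("pics/s3.png",im);o=cv2.imread("pics/scene0.png")
s=ctrl.read_state();T=s["eef_pos"];print(proj("scene",[T-[0,0,31],T+[0,0,12]]))
for i in(o,im):
    m=cv2.inRange(cv2.cvtColor(i,cv2.COLOR_BGR2HSV),(105,150,60),(125,255,255))[100:240,150:300]
    k,_,st,ce=cv2.connectedComponentsWithStats(m);print([((ce[j]+[150,100]).round(1).tolist(),st[j].tolist()) for j in range(1,k) if st[j][4]>8])
E
```

```text
clock: 16.1
eef_pos: [454.8, -7.2, 32.2]
tool_rot: [3.141, 0.005, -3.061]
force: [-0.3, -1.1, 1.3]
width: 28.2
clock: 16.5
eef_pos: [455.0, -7.1, 32.3]
tool_rot: [3.141, 0.005, -3.06]
force: [-0.2, -1.0, 6.5]
width: 25.5
clock: 17.1
eef_pos: [457.0, -6.6, 240.9]
tool_rot: [-3.141, 0.013, -3.061]
force: [1.1, 0.2, 0.2]
width: 25.5
[457.   -6.6 240.9] w 25.5 q [ 0.491  0.412 -0.736  2.017  0.374  0.834  1.196] F [1.1 0.2 0.2]
axis err rotvec [-0.373 -0.366 -0.005] jaw [-0.08   0.997 -0.001]
a [-0.377  0.373  0.848] TCP past rim: along 293.5 level -203.7 v [-0.703 -0.711  0.   ] third -268.9 [ 0.603 -0.596  0.53 ]
[[191.06556139 149.61108182]
 [189.49287354 138.71287472]]
[([216.9, 184.5], [63, 81, 9, 8, 55]), ([196.0, 188.7], [43, 86, 7, 6, 30])]
[([187.8, 140.0], [37, 37, 3, 6, 13]), ([217.1, 184.5], [63, 81, 9, 8, 55])]
```

```bash
python3 -m pendant '[[-0.007,-0.025,0,0,0,0.08,-1],[-0.007,-0.05,0,0,0,0.16,-1],[-0.007,-0.075,0,0,0,0.24,-1],[-0.007,-0.1,0,0,0,0.32,-1],[-0.007,-0.125,0,0,0,0.4,-1],[-0.007,-0.15,0,0,0,0.5,-1],[-0.007,-0.175,0,0,0,0.58,-1],[-0.007,-0.193,0,0,0,0.65,-1]]'
python3 -m pendant '[[0,-0.02,0,0,0,0.08,-1],[0.005,-0.04,0,0,0,0.16,-1],[0.01,-0.06,0,0,0,0.24,-1],[0.02,-0.08,0,0,0,0.32,-1],[0.03,-0.1,0,0,0,0.4,-1],[0.04,-0.125,0,0,0,0.5,-1],[0.05,-0.15,0,0,0,0.58,-1],[0.06,-0.175,0,0,0,0.65,-1]]'
python3 -m pendant '[[0.005,-0.002,0,-0.08,-0.08,0,-1],[0.015,-0.004,0,-0.16,-0.16,0,-1],[0.025,-0.006,-0.005,-0.24,-0.24,0,-1],[0.035,-0.008,-0.01,-0.32,-0.32,0,-1],[0.042,-0.01,-0.015,-0.393,-0.397,0,-1],[0.042,-0.01,-0.02,-0.393,-0.397,0,-1],[0.042,-0.01,-0.02,-0.393,-0.397,0,-1]]'
python3 st.py
```

```text
clock: 17.95
eef_pos: [445.6, -201.7, 234.7]
tool_rot: [3.138, 0.001, -2.409]
force: [0.2, 0.5, -0.6]
width: 25.4
clock: 18.75
eef_pos: [506.5, -375.6, 234.5]
tool_rot: [3.138, 0.003, -1.757]
force: [0.5, -0.2, -0.2]
width: 25.1
clock: 19.45
eef_pos: [547.1, -383.2, 213.3]
tool_rot: [-2.67, -0.296, -1.828]
force: [-0.5, 0.6, -0.5]
width: 25.6
[ 547.1 -383.2  213.3] w 25.6 q [ 1.011  0.61  -0.773  2.018  1.48   0.58   2.122] F [-0.5  0.6 -0.5]
axis err rotvec [-0.006 -0.005 -0.001] jaw [-0.895  0.098 -0.434]
a [-0.377  0.373  0.848] TCP past rim: along 95.9 level 0.6 v [-0.703 -0.711  0.   ] third -4.5 [ 0.603 -0.596  0.53 ]
```

```bash
python3 -m pendant '[[0.01,-0.009,-0.02,0,0,0,-1],[0.0195,-0.017,-0.039,0,0,0,-1],[0.0195,-0.017,-0.039,0,0,0,-1]]'
python3 st.py; python3 ov.py
```

```text
clock: 19.75
eef_pos: [567.6, -402.8, 173.9]
tool_rot: [-2.669, -0.295, -1.833]
force: [-0.7, 0.3, -0.6]
width: 25.6
[ 567.6 -402.8  173.9] w 25.6 q [ 0.982  0.703 -0.734  1.979  1.594  0.586  2.044] F [-0.7  0.3 -0.6]
axis err rotvec [-0.006 -0.005 -0.   ] jaw [-0.894  0.103 -0.436]
a [-0.377  0.373  0.848] TCP past rim: along 47.4 level 0.2 v [-0.703 -0.711  0.   ] third -1.4 [ 0.603 -0.596  0.53 ]
```

View pics/ov.png

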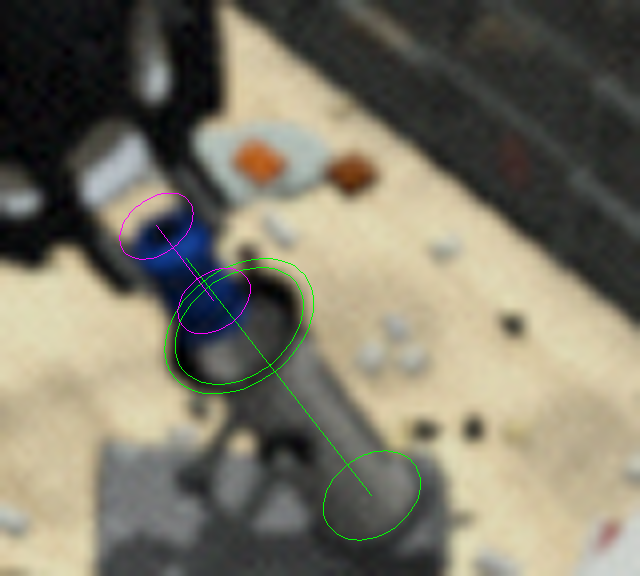

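Blue hangs as orange did (hole at crop (168,232), on the tube axis). I'll enter along the same line.

```bash
python3 -m pendant '[[0.004,-0.003,-0.009,0,0,0,-1],[0.0075,-0.0065,-0.017,0,0,0,-1],[0.011,-0.0095,-0.0255,0,0,0,-1],[0.011,-0.0095,-0.0255,0,0,0,-1]]'
python3 st.py
python3 -m pendant '[[0.0015,-0.0015,-0.0035,0,0,0,-1],[0.003,-0.003,-0.007,0,0,0,-1],[0.003,-0.003,-0.007,0,0,0,-1]]'
python3 st.py
```

```text
clock: 20.2
eef_pos: [580.5, -410.2, 151.3]
tool_rot: [-2.664, -0.295, -1.83]
force: [-0.1, -0.1, -0.4]
width: 25.5
[ 580.5 -410.2  151.3] w 25.5 q [ 0.968  0.755 -0.72   1.958  1.667  0.591  1.995] F [-0.1 -0.1 -0.4]
axis err rotvec [-0.005  0.001 -0.002] jaw [-0.893  0.099 -0.44 ]
a [-0.377  0.373  0.848] TCP past rim: along 20.7 level -3.6 v [-0.703 -0.711  0.   ] third -1.2 [ 0.603 -0.596  0.53 ]
clock: 20.5
eef_pos: [583.5, -414.4, 144.5]
tool_rot: [-2.663, -0.296, -1.832]
force: [3.1, 0.2, -1.1]
width: 25.5
[ 583.5 -414.4  144.5] w 25.5 q [ 0.966  0.771 -0.714  1.95   1.685  0.592  1.985] F [ 3.1  0.2 -1.1]
axis err rotvec [-0.004  0.001 -0.002] jaw [-0.892  0.1   -0.44 ]
a [-0.377  0.373  0.848] TCP past rim: along 12.2 level -2.7 v [-0.703 -0.711  0.   ] third -0.4 [ 0.603 -0.596  0.53 ]
```

```bash
python3 -m pendant '[[0.0015,-0.0015,-0.004,0,0,0,-1],[0.003,-0.003,-0.0078,0,0,0,-1],[0.003,-0.003,-0.0078,0,0,0,-1]]'
python3 st.py
python3 -m pendant '[[0,0,0,0,0,0,0.2],[0,0,0,0,0,0,0.5],[0,0,0,0,0,0,1],[0,0,0,0,0,0,1],[0,0,0,0,0,0,1],[0,0,0,0,0,0,1],[0,0,0,0,0,0,1]]'
python3 -m pendant '[[-0.018,0.018,0.042,0,0,0,1],[-0.036,0.036,0.084,0,0,0,1],[-0.055,0.055,0.125,0,0,0,1],[-0.055,0.055,0.125,0,0,0,1]]'
python3 st.py
python3 - <<'E'
from h import *
im=ctrl.get_image("scene");t=ctrl.get_image("top")
a=cv2.resize(im[205:265,295:355],None,fx=8,fy=8,interpolation=2);b=cv2.resize(t[160:220,290:330],None,fx=8,fy=8,interpolation=2)
cv2.imwrite("pics/fin.png",np.hstack([a,b]))
E
```

```text
clock: 20.8
eef_pos: [586.3, -417.6, 136.7]
tool_rot: [-2.663, -0.296, -1.832]
force: [4.0, 0.1, -2.1]
width: 25.5
[ 586.3 -417.6  136.7] w 25.5 q [ 0.963  0.788 -0.71   1.943  1.705  0.595  1.973] F [ 4.   0.1 -2.1]
axis err rotvec [-0.003  0.    -0.002] jaw [-0.892  0.1   -0.44 ]
a [-0.377  0.373  0.848] TCP past rim: along 3.3 level -2.5 v [-0.703 -0.711  0.   ] third -1.0 [ 0.603 -0.596  0.53 ]
clock: 21.5
eef_pos: [585.5, -417.6, 137.0]
tool_rot: [-2.664, -0.297, -1.833]
force: [0.1, 0.7, 0.2]
width: 85.7
clock: 21.9
eef_pos: [532.2, -360.3, 268.0]
tool_rot: [-2.656, -0.3, -1.831]
force: [0.3, -0.3, -0.1]
width: 85.2
[ 532.2 -360.3  268. ] w 85.2 q [ 1.045  0.492 -0.826  2.034  1.307  0.58   2.248] F [ 0.3 -0.3 -0.1]
axis err rotvec [ 0.001  0.007 -0.003] jaw [-0.89   0.095 -0.446]
a [-0.377  0.373  0.848] TCP past rim: along 156.4 level -5.1 v [-0.703 -0.711  0.   ] third 1.8 [ 0.603 -0.596  0.53 ]
```

View pics/fin.png

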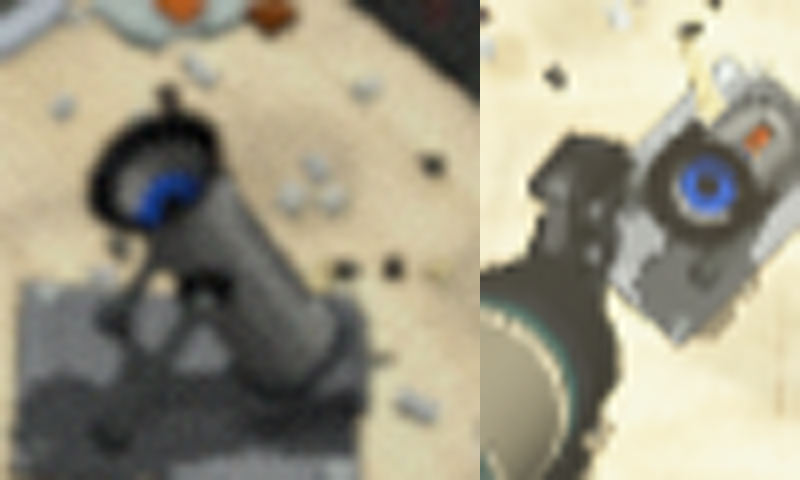

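Blue is inside the mouth and orange shows in the sight slot (top view ≈(325,177)). I'll check the seating depth numerically.

Run:
```python
from h import *
ps=-.78;u=np.r_[-np.cos(ps),-np.sin(ps),0];a=np.sin(.5585)*u+np.r_[0,0,np.cos(.5585)];w=np.cross(a,np.cross([0,0,1],u))
rim=np.array([586.4,-421.2,134.4]);
for n,hw in(("scene",None),("top",None)):
    im=ctrl.get_image(n);h=cv2.cvtColor(im,cv2.COLOR_BGR2HSV)
    p0=proj(n,rim)[0].astype(int);x,y=p0-[15,15]
    for nm,l,hh in(("blue",(105,120,60),(125,255,255)),("orange",(3,120,60),(18,255,255))):
        m=cv2.inRange(h[y:y+40,x:x+50],l,hh);k=np.argwhere(m)
        if len(k):print(n,nm,len(k),"mean",(k.mean(0)[::-1]+[x,y]).round(1),"box",k.min(0)[::-1]+[x,y],k.max(0)[::-1]+[x,y])
    print(n,"rim",proj(n,rim).round(1))
    for s in(5,12,20,30):print("  top face at depth",s,proj(n,rim-s*a-2.5*w*0).round(1))
    # slot side: upper wall (w dir) of orange
    for s in(0,22,44,66,88):print("  slot at",s,proj(n,rim-(109-s)*a+17*w).round(1))
print(ctrl.read_state()["clock"])
```

```text
scene blue 27 mean [315.4 229. ] box [312 227] [319 232]
scene rim [[314.3 225.2]]
  top face at depth 5 [[315.1 226.2]]
  top face at depth 12 [[316.2 227.6]]
  top face at depth 20 [[317.5 229.2]]
  top face at depth 30 [[319.1 231.2]]
  slot at 0 [[336.3 244.9]]
  slot at 22 [[333.1 240.8]]
  slot at 44 [[329.8 236.6]]
  slot at 66 [[326.5 232.2]]
  slot at 88 [[323.1 227.8]]
top blue 17 mean [318.  183.5] box [315 181] [321 185]
top orange 6 mean [324.2 176.8] box [323 176] [325 178]
top rim [[318.6 183.1]]
  top face at depth 5 [[318.9 182.8]]
  top face at depth 12 [[319.4 182.3]]
  top face at depth 20 [[319.9 181.8]]
  top face at depth 30 [[320.5 181.2]]
  slot at 0 [[328.1 173.7]]
  slot at 22 [[326.9 174.9]]
  slot at 44 [[325.5 176.1]]
  slot at 66 [[324.2 177.4]]
  slot at 88 [[322.8 178.7]]
22.1
```

```bash
python3 -m pendant '[[-0.02,0.02,0.03,0,0,0,1],[-0.04,0.04,0.06,0,0,0,1],[-0.04,0.04,0.06,0,0,0,1],[-0.04,0.04,0.06,0,0,0,1],[-0.04,0.04,0.06,0,0,0,1],[-0.04,0.04,0.06,0,0,0,1]]'
python3 - <<'E'
from h import *
n=ctrl.get_image("top");cv2.imwrite("pics/t3.png",n)
sc=ctrl.get_image("scene");k=np.argwhere(cv2.inRange(cv2.cvtColor(sc,cv2.COLOR_BGR2HSV)[210:250,299:349],(105,120,60),(125,255,255)));print("scene blue",len(k),k.mean(0)[::-1]+[299,210])
for f in("top0","t2","t3"):
    i=cv2.imread(f"pics/{f}.png").astype(int);print(f,"R-B:");print((i[170:190,312:332,2]-i[170:190,312:332,0]))
o=cv2.imread("pics/scene0.png");d=cv2.absdiff(o,sc).max(2)
for nm,X in(("glue",None),):pass
print("scene diff right of tube:",int((d[:,345:]>60).sum()))
E
```

```text
clock: 22.7
eef_pos: [490.4, -323.2, 320.3]
tool_rot: [-2.666, -0.295, -1.833]
force: [0.4, -0.3, 0.3]
width: 85.4
scene blue 26 [315.26923077 229.07692308]
top0 R-B:
[[28 26 21 24 46 59 56 22  3  7  4  8  8 10 12 26 31 28 13 17]
 [27 25 24 32 19 60 61 42  4  7  7 10  9 10 12 13 28 33 36 35]
 [31 28 34  9 11 66 64 57 29  8 10 13 11 13 11 11 15 27 30 24]
 [38 37 12  4 10 51 60 59 42 10 13 14 14 14 14 12 13 15 28 32]
 [44 12  4  6 11 38 50 53 11 14 15 14 13 16 15 14 13 13 14 30]
 [20  4  3 10 14 18 35 12 15 14 14 15 15 16 15 15 15 12 13 15]
 [ 5  5  7 14 19 18 15 15 15 14 16 15 15 15 17 17 16 15 16 12]
 [ 5  9 17 20 19 20 17 17 15 15 15 16 16 14 16 16 17 16 15 10]
 [ 7 16 19 19 20 20 19 20 18 17 16 14 15 15 16 17 17 16 14 14]
 [16 19 19 19 18 18 17 17 19 20 17 15 14 16 16 17 18 15 16 17]
 [19 20 20 18 17 17 16 16 16 20 21 17 15 15 17 17 18 16 16 16]
 [20 19 18 17 16 17 17 14 16 18 21 19 15 16 17 17 15 16 16 13]
 [20 18 16 16 16 16 15 13 15 17 18 19 16 16 18 15 14 13 10  8]
 [19 18 15 14 15 13 13 14 16 15 16 20 18 17 18 14 13 10  7  8]
 [19 18 15 14 12 12 12 16 16 16 17 21 20 19 20 14  
[... 3473 characters left out ...]
 17   17
    18   14   12    9    6    7]
 [  18   16   10  -31 -124  -83  -44  -77 -123  -82   11   19   19   19
    19   14    9    6    7    9]
 [  17   17   15    5  -81 -110 -111 -126  -93  -26   19   20   20   19
    17    9    5    5    6    9]
 [  17   17   16   13   -4  -40  -62  -63  -16   13   19   19   18   16
     8    7    7    7    8   20]
 [  16   17   16   16   14   14   14   15   16   17   19   19   17   12
     5    6    6    8   19   49]
 [   8   14   16   17   16   17   16   18   18   19   18   15   13    7
     6    6    8   23   53   37]
 [   5   11   15   17   17   17   18   18   18   17   14   12   11    5
     6    7   24   45   38   36]]
scene diff right of tube: 0
```

Orange's pixels in the slot did not change when blue landed. The orange/blue boundary, at about (322.5,178.5), matches the 44 mm level once I allow for the 1.4 px bias seen throughout the top view. Blue is steady in the scene view, and the gripper is clear of everything. Handing in.

```bash
python3 -c "
from cell import ctrl
print(ctrl.finish_job())"
```

```text
the job is handed in; nothing more can be done
None
```

I loaded the orange block into the magazine tube first, then the smaller blue one on top of it, and handed the job in at about 23 s of the allowed 61 s. No verdict was reported.

**Checks that agreed**
- **Orange:** it shows in the lower sight slot. It did not shift when the blue block landed on it.
- **Blue:** it starts directly above the orange in the slot. In the scene camera its top face sits about 20 mm below the rim, as expected when seated, and it did not move over 0.6 s.
- **Forces:** wrist forces stayed below 8 N in every reading I took. The gripper is open and well clear of the tube.
- **Other objects:** the scene image to the right of the tube has not changed since the start. I did not check the glue bottle, lens blank and screw jar one by one, but I never took the gripper to them.

**Checks that disagreed**
- **Top camera:** it put both blocks about 1.4 pixels (about 5 mm) off my tube model. The offset was the same for both, so I took it as calibration or model bias and relied on the scene camera and the slot.
- **First approach:** it ran into limits on joints 5 and 6, so I switched the arm to its other elbow position. During that, joint 7 once read 2.942 against its listed limit of 2.94.

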